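# Swap the pop-up charging posts in the mudroom bench

## Robot

A 7-joint arm with a two-finger parallel gripper is mounted at the origin on the work surface. World frame = base frame: x ahead of the robot, y to its left, z up, the work surface at z = 0. Lengths are in m, angles in rad, forces in N, time in s.
With the tool pointing down it reaches from about 0.35 to 0.9 m from the base axis. Payload 7.2 kg.
Tool frame: the origin (TCP) lies midway between the tips of the shut fingers; the grasp point (between the pads) lies 19 mm behind it; z points along the fingers, y is the direction in which the jaws open and shut (so a half turn about z gives the same grasp; the last joint's range is limited). The gripper opens to 88 mm and grips with 3 to 60 N. Pads are 20 mm wide; open, the fingers measure 115 mm over their backs; the gripper's body (75 mm by 178 mm) begins 61 mm behind the grasp point.
Start: joints at [-1.383, 0.411, -0.013, 1.596, 0.006, 1.134, -0.082], TCP at [0.158, 0.605, 0.223] pointing down, gripper open.
Joint ranges: [-2.95, 2.95], [-0.29, 1.99], [-1.47, 1.44], [0.14, 2.54], [-1.03, 4.17], [0.13, 1.85], [-2.86, 2.86]. Speed limits (rad/s): [2.39, 2.39, 3.01, 3.01, 3.14, 3.14, 3.14].

## Interface

Orientations are given as a unit quaternion [w, x, y, z].
In Python, from cell import manip gives the robot as it stands. Calls block until the motion is done:
- manip.move_pose(position, orientation): joint-space move of the TCP to a pose.
- manip.servo_line(position, velocity=0.15, ori=None, f_stop=None): straight line of the TCP; ori=None keeps the orientation; velocity is the mean speed in m/s. With f_stop (N) it stops when the force on the tool has changed by that much, and returns True; else False.
- manip.move_j(angles): joint-space move.
- manip.command_gripper(opening, grip_force=None): opening from 0.0 (shut) to 1.0 (fully open); grip_force is the grip in N (None keeps the last); returns when the fingers have stopped.
- manip.wait(seconds).
- manip.ik(position, orientation): joint angles nearest the present ones, or None.
- manip.read_state(): the state.
- manip.get_image(name): name is "side" or "top" or "wrist"; returns the picture (420x560x3 uint8, red, green, blue); there is no depth.
- manip.camera_info(name): a dict with "vfov" (degrees; the focal length in pixels is half the picture's height over the tangent of half this angle, whatever the lens; pixels are square), "cx", "cy" (the principal point, pixels), "R" (3x3) and "t" (3): a world point X has camera coordinates R X + t. Camera axes: x right, y down, z forward; pixel columns grow to the right and rows downward; lengths in m; the calibration is good to about 2 mm. A picture is of the moment at which its call begins: read the wrist's pose just before it. camera_info takes no time and is no camera call; for the wrist camera it gives the pose at the moment of the call.
A pose or a line that the arm cannot do raises manip.PlanningError and nothing moves.
- manip.sign_off(): hands the job in, once; it reports no verdict.
Trained networks look in the newest picture that a camera, given by its name, has taken for a name from the list of things; names that differ only in an ending like _2 or _b are one class to them, and where a whole thing is asked for, a point or a joint stands for the part that bears it (a point fixed in the world has none). Each returns a list of dicts, best first, with "p" (0 to 1); they miss things now and then, are a little off and sometimes report something else, mostly with a low value. They report only what shows in the picture. A call takes as long as a camera call.
- manip.outline_of(query, camera): "pixels" (420x560 bool, what is visible of it) and "xy" ([column, row] in pixels, amid what is visible of it).
- manip.mark_of(query, camera): "xy" ([column, row] in pixels: a listed point, or the origin of a listed thing).
The state is a dict: "time": time; "q": joint angles; "dq": joint speeds; "joint_torque": joint torques, N m; "ee_pos": TCP position; "eef_rot": TCP orientation; "wrist_force": force on the tool from outside, world axes, zero at the start; "ft_torque": the same for the moment, N m; "opening": opening from 0.0 (shut) to 1.0 (fully open).
Only numpy, scipy, OpenCV 4.12 (cv2) and the standard library are available. Lean on these libraries where they do the work, as an engineer would, in place of code of your own. Each camera call takes 0.05 s, during which the arm holds its last target. There are 200 camera calls.

## Task

Two push-push charging posts are set into the bench: press one and it latches down, press it again and it pops up. Put the wide round post away so that it stays latched down, and bring the narrow square post up so that it stays raised for charging the bike light. Leave the bike light and the spring clip where they lie.

Things in the scene. Friction and masses are not known exactly. Their poses are not given: they have to be found in the camera images.
- wide_post_top (a point): top centre of the wide round post: aluminium, 68 mm diameter, round sockets in its side, in a flat dark disc 92 mm across, 5 mm thick. Slides straight down. Starts raised. Top above bench: raised 57 mm, latched 21, stop 7. Pushed from raised to 11 mm or lower and let go, it latches (21); pushed so again, it rises. Spring 1.5 N raised, 3.5 N at the stop; 8 N means on the stop.
- square_post_top (a point): top centre of the narrow square post: aluminium, 44 by 44 mm, small slot ports in its sides, in a flat dark square plate 64 by 64 mm, 5 mm thick. Starts latched down (21 mm); pushed to 11 mm or lower and let go, it rises to 57 mm. Same latch, spring and heights as the wide post.
- bike_light: bystander: a loose chrome bike light, a round stub 48 mm in diameter and 40 mm high standing on its narrower end, on the bench beyond the posts. Origin at the centre of its underside.
- clip: bystander: a loose red plastic spring clip, 75 mm long (its y axis), 26 mm wide and about 26 mm high, lying on the bench beyond the posts. Origin at the centre of its underside.

How it is judged:
By the outcome, as a careful person would: the job done as asked, in the order asked, and still so for the second after the job is handed in, with the robot touching nothing.
It also fails if it takes over 40 s, if anything falls off the work surface, if the arm or the gripper's body presses on something with over 40 N, if the wrist force passes 120 N, or if a joint passes its speed limit or range.

## Working session

There is one attempt and no reset: what is moved stays moved. The work goes in short steps, each a Python script; the robot and the scene stay as the last script left them, time stands still between calls to the robot, and variables do not carry over. Pictures are saved under pics/ and viewed, about 8 in all and at most 12, crops included, and the job is handed in when it is done.

```bash
mkdir -p pics; cat > h.py <<'E'
from cell import manip
import numpy as np, cv2
def ray(cam,uv,z,info=None):
    c=info or manip.camera_info(cam); f=210/np.tan(np.radians(c["vfov"])/2)
    R=np.array(c["R"]);t=np.array(c["t"])
    d=R.T@np.array([(uv[0]-c["cx"])/f,(uv[1]-c["cy"])/f,1]); o=-R.T@t
    return o+d*(z-o[2])/d[2]
def save(cam,n):
    im=manip.get_image(cam); cv2.imwrite(f"pics/{n}.png",im[:,:,::-1]); return im
E
python3 - <<'E'
from h import *
s=manip.read_state();print(s["time"],s["ee_pos"],s["eef_rot"],s["wrist_force"])
a=save("top","t0");b=save("side","s0")
cv2.imwrite("pics/both0.png",cv2.resize(np.hstack([a,b])[:,:,::-1],(800,300)))
for c in("top","side"):
  i=manip.camera_info(c);print(c,{k:np.round(i[k],3).tolist() for k in i if k!="name" and not isinstance(i[k],str)})
  for q,z in(("wide_post_top",.057),("square_post_top",.021),("bike_light",0),("clip",0)):
    for r in manip.mark_of(q,c)[:2]: print(c,q,round(r["p"],2),np.round(r["xy"],1),np.round(ray(c,r["xy"],z),4))
E
```

```text
0.0 [0.15804485 0.60419252 0.22185122] [-4.39417845e-05  1.27542209e-01  9.91832859e-01 -7.50341217e-04] [-0.3665101  -0.21116309 -0.18799218]
top {'vfov': 47.988, 'cx': 281.33, 'cy': 199.077, 'R': [[-0.007, -1.0, 0.014], [-0.987, 0.004, -0.164], [0.164, -0.015, -0.986]], 't': [0.008, 0.588, 0.831]}
top wide_post_top 0.98 [386.9 209.7] [ 0.5661 -0.1896  0.057 ]
top square_post_top 0.91 [233.1 209.4] [0.5732 0.0968 0.021 ]
top bike_light 0.93 [222.8 165.5] [0.6645 0.12   0.    ]
top clip 0.74 [376.  158.5] [ 0.6778 -0.186   0.    ]
top clip 0.34 [232.  213.8] [0.5676 0.1007 0.    ]
side {'vfov': 42.013, 'cx': 280.133, 'cy': 198.221, 'R': [[0.997, -0.069, -0.026], [-0.057, -0.49, -0.87], [0.048, 0.869, -0.492]], 't': [-0.58, 0.085, 0.97]}
side wide_post_top 0.86 [282.6 269.9] [ 0.5724 -0.2048  0.057 ]
side square_post_top 0.69 [267.9 192. ] [0.5649 0.0968 0.021 ]
side bike_light 0.96 [316.3 193.2] [0.6631 0.1185 0.    ]
side clip 0.83 [350.4 292.9] [ 0.6749 -0.1973  0.    ]
```

View pics/t0.png

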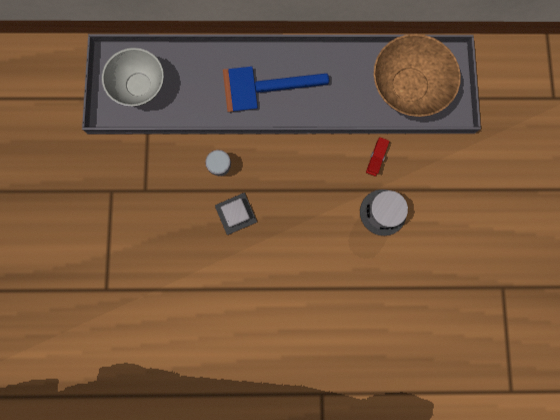

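View pics/s0.png

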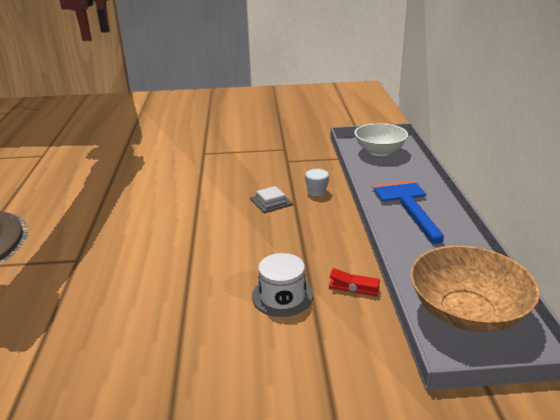

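The top view shows the wide post's raised top at about (389,209) and the square post's top at about (235,212). The light (218,162) and clip (378,157) are beyond them, and the side view agrees. I'll shut the gripper, go above the wide post and refine its position with the wrist camera.

```bash
python3 - <<'E'
from h import *
print(ray("top",(389,209),.057),ray("top",(235,212),.021))
manip.command_gripper(0.0)
q=[0,0,1,0]
manip.move_pose([0.54,-0.192,0.20],q)
i=manip.camera_info("wrist"); save("wrist","w1")
for n,z in(("wide_post_top",.057),):
  for r in manip.mark_of(n,"wrist")[:2]: print(n,r["p"],r["xy"],ray("wrist",r["xy"],z,i))
  for r in manip.outline_of(n,"wrist")[:1]: print(r["p"],r["xy"],r["pixels"].sum())
s=manip.read_state();print(s["time"],s["ee_pos"],s["eef_rot"],s["wrist_force"],s["q"],s["opening"])
E
```

```text
[ 0.56740856 -0.19357622  0.057     ] [0.56817551 0.09315481 0.021     ]
wide_post_top 0.92 [275.4, 228.7] [ 0.57016713 -0.20078171  0.057     ]
0.66 [278.3, 221.4] 3076
5.0833 [ 0.54022186 -0.19149252  0.19993892] [-2.08706152e-05 -4.09033848e-04  9.99999915e-01  5.16163518e-05] [0.19766866 0.63857912 0.21602984] [-0.4265384   0.47105398  0.94505463  1.79621264 -0.4267404   1.09486768
  2.23991613] 0.005844160436452912
```

View pics/w1.png

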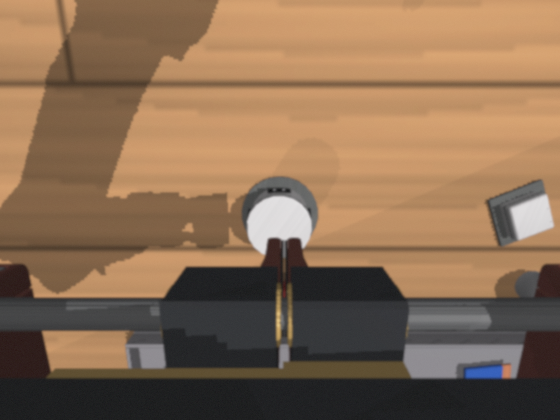

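The wrist view shows the wide post's top disc spanning about x 247–312, y 193–258, with its centre near (279.5,226). The square post's top is near (530,214). I'll press the wide post now, with the force watched.

```bash
cat >> h.py <<'E'
def press(x,y,z0,zt=.005):
    q=[0,0,1,0]
    manip.move_pose([x,y,z0+.06],q); manip.servo_line([x,y,z0+.012],.1)
    hit=manip.servo_line([x,y,zt],.03,f_stop=9)
    s=manip.read_state(); print("press",hit,s["ee_pos"],s["wrist_force"],s["time"])
    if s["ee_pos"][2]<.013 or not hit: manip.wait(.2)
    manip.servo_line([x,y,z0+.02 if z0>.03 else .08],.06)
    manip.servo_line([x,y,.2],.15)
    s=manip.read_state(); print("up",s["ee_pos"],s["wrist_force"],s["time"])
E
python3 - <<'E'
from h import *
a=ray("wrist",(279.5,226),.057); print(a,ray("wrist",(530,214),.021))
x,y=(a[:2]+ray("top",(389,209),.057)[:2])/2; print(x,y)
press(x,y,.057)
a=save("top","t2");b=save("side","s2")
cv2.imwrite("pics/c2.png",cv2.resize(np.hstack([a[130:270,180:440],b[160:320,210:400][:140]])[:,:,::-1],None,fx=1.7,fy=1.7))
E
```

```text
[ 0.56714682 -0.19688401  0.057     ] [0.56361098 0.08697536 0.021     ]
0.5672776910789803 -0.19523011640985116
press True [ 0.56736992 -0.19521563  0.00744232] [-0.27871106  0.24357796  5.82205985] 8.025
up [ 0.56685164 -0.19482145  0.19912899] [ 0.47507339 -0.55154139  0.1059829 ] 10.5083
```

View pics/c2.png

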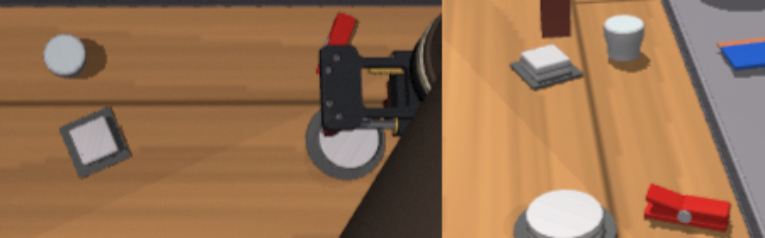

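The wide post is now low, with its disc latched near the plate, and the square post is still down. Next I'll hover near the square post and refine its position.

```bash
python3 - <<'E'
from h import *
manip.move_pose([.54,.09,.2],[0,0,1,0])
save("wrist","w3")
for r in manip.mark_of("square_post_top","wrist")[:2]: print(r["p"],r["xy"],ray("wrist",r["xy"],.021))
for r in manip.mark_of("square_post_top","top")[:0]: pass
print(manip.read_state()["time"])
E
```

```text
0.73 [287.4, 215.9] [0.5668038  0.09095068 0.021     ]
11.8667
```

View pics/w3.png

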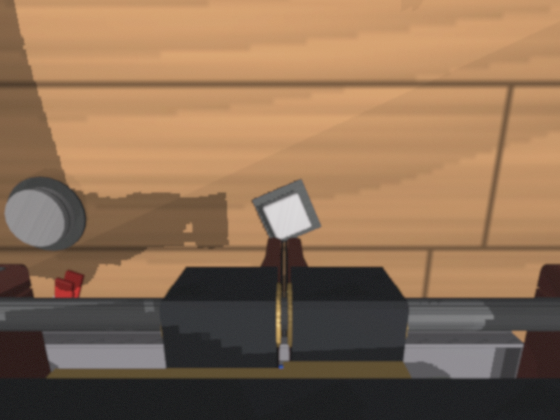

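The wrist view shows the square top centred at about (287.5,216), and the network agrees. I'll press there.

```bash
python3 - <<'E'
from h import *
press(.567,.0915,.021)
manip.move_pose([.42,-.02,.3],[0,0,1,0])
manip.wait(.3)
a=save("top","t4");b=save("side","s4")
cv2.imwrite("pics/c4.png",cv2.resize(np.hstack([a[130:270,180:440],b[170:310,210:400]])[:,:,::-1],None,fx=1.7,fy=1.7))
for c in("top","side"):
  for q,z in(("wide_post_top",.021),("square_post_top",.057),("bike_light",0),("clip",0)):
    for r in manip.mark_of(q,c)[:1]: print(c,q,round(r["p"],2),np.round(r["xy"],1),np.round(ray(c,r["xy"],z),4))
print(manip.read_state()["time"])
E
```

```text
press True [0.56730126 0.09170776 0.00744374] [-1.44861498 -0.77774337  7.21649028] 13.8667
up [0.56645403 0.09166171 0.199187  ] [-0.34167325 -0.4954121  -1.40052405] 16.3833
top square_post_top 0.6 [232.8 209.9] [0.5671 0.0942 0.057 ]
top bike_light 0.68 [222.9 163.7] [0.6681 0.1199 0.    ]
top clip 0.67 [376.5 155. ] [ 0.685  -0.1873  0.    ]
side wide_post_top 0.83 [285.6 287.6] [ 0.5763 -0.2007  0.021 ]
side square_post_top 0.55 [269.1 176.1] [0.5684 0.0944 0.057 ]
side bike_light 0.58 [315.9 189.8] [0.6641 0.1328 0.    ]
side clip 0.58 [351.5 286.7] [ 0.6793 -0.1828  0.    ]
18.0583
```

View pics/c4.png

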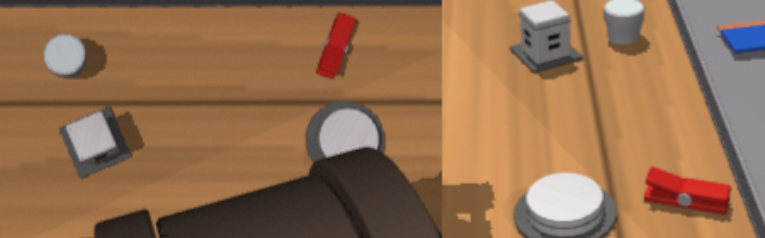

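View pics/s4.png

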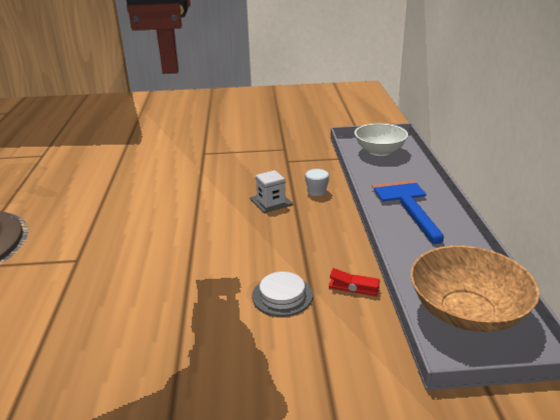

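The side view shows the square post raised, with its ports visible at (270,188). The wide post is down at (282,288), and the light (317,182) and clip (355,283) sit at the same pixels as before.

```bash
python3 -c "
from h import *
manip.sign_off();print(manip.read_state()['time'])"
```

```text
the job is handed in; nothing more can be done
the job is handed in; nothing more can be done
```

The wide round post is latched down and the square post is raised, done in that order with the gripper shut. I handed the job in at about 18 s of the 40 s allowed.

- **Presses:** Both reached about 7.4 mm, below the 11 mm latch point, and stopped on the force check. The wrist force read 6–7 N just after each stop.
- **Final pictures:** The wide post is down in its plate and the square post is up with its ports visible. The bike light and clip look unmoved, and the arm is clear of everything.
- **Checks that disagreed:**
    - In the last top view the arm partly covers the wide post and the network did not report it, so its latched state rests on the side view.
    - The network's marks for the light and clip shifted by up to about 15 mm between looks. I put that down to network noise, since by eye both stayed at the same pixels.

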